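Tighten the rotor's retaining ring with the pin spanner

TASK

Take the orange-handled pin spanner, engage both of its pins in holes of the brass retaining ring on top of the centrifuge rotor, and turn the ring clockwise (seen from above) until it is fully tight against its stop, with a light hand: do not force the spanner on the ring. Then put the orange spanner back upright in its own holder, pins down in the slot, and let go. Leave the blue-handled spanner and everything else on the bench alone.

Things in the scene. Friction and masses are not known exactly. Their poses are not given: they have to be found in the camera images.
- spanner: orange-handled pin spanner, 0.11 to 0.22 kg, upright in its holder at the start. Origin midway between the two pin tips; z up, x from pin to pin. Steel pins 6 mm in diameter, flat ends bevelled 1 mm, 44 mm apart (x = +-22 mm), rise from z = 0 to a crossbar 64 (x) x 20 (y) x 8 mm at z = 14 to 22 mm
- spanner_grip (a point): middle of the orange handle, 52 mm above the pin tips, axes as the spanner's. The handle is an upright flat block on the crossbar, 36 mm wide (x), 12 mm thick (y), from 22 to 73 mm above the pin tips: grip it firmly from above across its 12 mm thickness
- spanner_pin_a (a point): tip (lowest point) of the orange spanner's pin at x = +22 mm
- spanner_pin_b (a point): tip of the orange spanner's pin at x = -22 mm
- spanner_holder: fixed grey block 92 (x) x 52 (y) x 24 mm high, holder of the orange spanner; origin under its centre, z up. A centred slot 60 mm long (x) and 14 mm wide (y) goes through it. The parked spanner's crossbar rests on the block's top, its x along the slot, its origin 10 mm above the holder's origin
- stand: fixed stand that carries rotor and ring; origin under its centre, on the ring's vertical axis. The aluminium rotor is 172 mm across, its sloping top 62 to 84 mm high; it is locked, at an angle that differs every time and is not reported. Pins and threads are damaged by more than 35 N of contact force from the spanner (pressing and turning together)
- ring_axis (a point): centre of the brass ring's flat top face, 100 mm above the table; part of the stand, so its yaw says nothing of the holes. Ring 68 mm across, face 16 mm above the rotor. Six holes, 60 degrees apart, 22 mm from the axis, 9 mm wide, 10 mm deep; any two opposite ones take the pins. Their angle is not reported: see it, or rest the pins lightly on the face and turn slowly until they drop in
- ring (a joint): how far the ring is screwed on, rad; grows clockwise seen from above; starts 0.35 to 0.80; fully tight, at its stop, at 1.30, where the red marks on ring and rotor meet. Steady friction 0.22 N m (5 N at each pin); stays where left; its rubber-bushed hub twists with it by 1 rad per 6 N m, also past the stop. Dragging pins over its face with 5 N does not turn it
- narrow_spanner: the wrong spanner, alike but with blue handle and pins only 28 mm apart, in its own holder; same frame as the orange one; leave it alone
- bucket_a: loose black round centrifuge bucket, 84 mm across, 75 mm high; origin under its centre
- bucket_b: second loose black bucket, same size
- brown_insert: loose brown cylinder, 60 mm across, 70 mm high; origin under its centre
- green_insert: loose green block, 50 x 50 x 60 mm; origin under its centre
- amber_lid: loose amber lid, 90 mm across, 18 mm high; origin under its centre
- grease_jar: small loose white jar, 48 mm across, 50 mm high; origin under its centre
Mind the look-alikes: they are no part of the job. Leave any turquoise look-alike of the spanner alone. Leave any green look-alike of the stand alone.

How it is judged:
By the outcome, as a careful person would: the job done as asked, in the order asked, and still so for the second after the job is handed in, with the robot touching nothing.
It also fails if it takes over 64 s, if anything falls off the work surface, if the arm or the gripper's body presses on something with over 40 N, if the wrist force passes 120 N, or if a joint passes its speed limit or range.

ROBOT

A 6-joint arm with a two-finger parallel gripper is mounted at the origin on the work surface. World frame = base frame: x ahead of the robot, y to its left, z up, the work surface at z = 0. Lengths are in m, angles in degrees, forces in N, time in s.
With the tool pointing down it reaches from about 0.325 to 0.75 m from the base axis. Payload 7.6 kg.
Tool frame: the origin (TCP) lies on the mounting face of the last link; the fingertips stand 173 mm ahead of it and the grasp point (between the pads) lies 155 mm ahead of it; z points along the fingers, y is the line along which they close (so a half turn about z gives the same grasp; the last joint's range is limited). The gripper opens to 85 mm and grips with 20 to 120 N. Pads are 22 mm wide; open, the fingers measure 114 mm over their backs; the gripper's body (76 mm by 85 mm) begins 54 mm behind the grasp point. The pads swing forward as they close: fully open they stand 13 mm farther back than shut.
Start: joints at [71.774, 2.991, 80.254, -0, 96.75, -4.028], TCP at [0.129, 0.509, 0.405] pointing down, gripper open.
Joint ranges: [-166.34, 166.34], [-52.06, 124.39], [6.96, 135.62], [-60.46, 240.46], [14.63, 156.25], [-167.68, 167.68]. Speed limits (degrees/s): [147.25, 147.25, 172.46, 180, 180, 180].

INTERFACE

Orientations are given as [roll, pitch, yaw] about the fixed x, y, z axes, in that order (R = Rz(yaw) Ry(pitch) Rx(roll)).
In Python, from rig import status, get_image, order, find_in gives the robot as it stands.
- The arm moves only by the tool send_rows, never from a script. Its argument "increments" is one flat list of numbers, 4 for each row, row after row: the shift along the tool's x, y, z in cm, then the turn about the tool's z in degrees. In form: [tx, ty, tz, twist, tx, ty, tz, twist, ...]. A call has 1 to 12 rows; each row is the pose to reach, as a shift and turn from the pose commanded when the call began, along the tool's axes at that moment; what a row does not reach only later rows make up. A row lasts 1/8 s, in which the tool goes at most 62.5 mm and 10.7 degrees, less where a joint would pass 70% of its speed; a pose out of reach is approached as far as the arm can. A call with a gripper value outside its range is refused whole. "fingers" is the opening, from -1 (shut) to 1 (fully open), set as the call begins (left out, the last holds). The fingers move at their own pace and stop on an object; "grip_force" is the grip in N (left out, the last holds). Time passes only in rows, so rows that repeat a pose let the fingers close. It gives the time, the measured TCP pose, the force, the opening and the grip force at its end, in the units of the state.
- status.get_obs(): the state, without advancing time (a new reading comes with each control period).
- get_image(name): name is "scene" or "top"; returns a dict with "pixels" (420x560x3 uint8, blue, green, red), "z_map" (420x560 float32, m along the optical axis (not along the pixel's ray), 0 where there is no reading), "fx", "fy", "cx", "cy" (pixels), "cam_to_world" (4x4, takes a point from camera to world coordinates). Camera axes: x right, y up, looking along -z (the intrinsics and any distortion apply to the point x, -y, -z); pixel columns grow to the right and rows downward; lengths in m; the calibration is good to about 2 mm. A picture is of the moment at which its call begins.
- order.sign_off(): hands the job in; it is judged then, once.
Trained networks look in the newest picture that a camera, given by its name, has taken for a name from the list of things; names that differ only in an ending like _2 or _b are one class to them, and where a whole thing is asked for, a point or a joint stands for the part that bears it (a point fixed in the world has none). Each returns a list of dicts, best first, with "p" (0 to 1); they miss things now and then, are a little off and sometimes report something else, mostly with a low value. They report only what shows in the picture. A call takes as long as a camera call. They do not tell look-alikes from the thing itself.
- find_in(camera, target): "at" ([x, y, z] in m, in world coordinates, good to about 4 mm: the middle of the surface that is visible of it).
The state is a dict: "time_s": time; "joint_positions": joint angles; "joint_vel": joint speeds; "tau": joint torques, N m; "eef_pos": TCP position; "tool_rot": TCP orientation; "wrist_force": force on the tool from outside, world axes, zero at the start; "wrist_torque": the same for the moment, N m; "finger_gap": finger opening in m; "grasp_force": force on a finger pad.
Only numpy, scipy, OpenCV 4.12 (cv2) and the standard library are available. Lean on these libraries where they do the work, as an engineer would, in place of code of your own. Each camera call takes 0.05 s, during which the arm holds its last target. There are 200 camera calls.

## Working session

There is one attempt and no reset: what is moved stays moved. The work goes in short steps, Python scripts to look and compute and a tool call to move; the robot and the scene stay as the last step left them, time stands still between calls to the robot, and variables do not carry over. Pictures are saved under pics/ and viewed, at most 10 in all, crops included, and the job is handed in when it is done.

Besides the shell and the picture viewer there is one more tool, called after "Emit:" by a JSON object that holds its "method" and its "body", one argument or row to a line. send_rows: Moves the arm, as the interface text tells. Its arguments: {"type":"object","properties":{"increments":{"type":"array"},"fingers":{"type":"number"},"grip_force":{"type":"number"}},"required":["increments"]}

```bash
mkdir -p pics; ls
cat > h.py <<'E'
import numpy as np, cv2, time
from rig import status, get_image, order, find_in
def w(im,u,v,z=None):
    z=im["z_map"][int(round(v)),int(round(u))] if z is None else z
    p=np.array([(u-im["cx"])/im["fx"]*z,-(v-im["cy"])/im["fy"]*z,-z,1])
    return (im["cam_to_world"]@p)[:3]
def px(im,P):
    p=np.linalg.inv(im["cam_to_world"])@np.r_[P,1]
    return np.array([im["cx"]-im["fx"]*p[0]/p[2], im["cy"]+im["fy"]*p[1]/p[2]])
def cloud(im):
    v,u=np.mgrid[:420,:560]; z=im["z_map"]
    p=np.stack([(u-im["cx"])/im["fx"]*z,-(v-im["cy"])/im["fy"]*z,-z,np.ones_like(z)],-1)
    return (p@im["cam_to_world"].T)[...,:3]
E
python3 - <<'E'
from h import *
a=get_image("scene");b=get_image("top")
for n,i in (("scene",a),("top",b)):
    cv2.imwrite(f"pics/{n}0.png",i["pixels"]); print(n,i["fx"],i["cx"],i["cy"],[k for k in i if k not in("pixels","z_map")]);print(np.round(i["cam_to_world"],3))
    for t in ["spanner","spanner_holder","stand","ring_axis","narrow_spanner","spanner_grip"]:
        for d in find_in(n,t)[:3]: print(t,np.round(d["at"],3),round(d["p"],2),px(i,d["at"]).round())
print(status.get_obs())
E
```

```text
pics
scene 392.2088530027502 281.7728532123462 207.97755448323866 ['fx', 'fy', 'cx', 'cy', 'cam_to_world']
[[ 0.612 -0.566  0.553  1.052]
 [ 0.791  0.445 -0.42  -0.335]
 [-0.008  0.694  0.72   0.788]
 [ 0.     0.     0.     1.   ]]
spanner [ 0.548 -0.087  0.039] 0.78 [237. 261.]
spanner [ 0.477 -0.176  0.05 ] 0.73 [187. 258.]
spanner_holder [ 0.493 -0.184  0.023] 0.57 [189. 271.]
stand [0.591 0.113 0.075] 0.74 [314. 222.]
stand [0.348 0.151 0.072] 0.59 [267. 166.]
stand [ 0.479 -0.173  0.056] 0.59 [189. 256.]
ring_axis [0.587 0.106 0.079] 0.86 [311. 222.]
ring_axis [0.351 0.145 0.074] 0.64 [266. 167.]
narrow_spanner [ 0.609 -0.24   0.045] 0.62 [191. 315.]
narrow_spanner [0.566 0.131 0.1  ] 0.29 [313. 206.]
spanner_grip [ 0.478 -0.174  0.056] 0.69 [188. 256.]
spanner_grip [ 0.547 -0.083  0.038] 0.59 [238. 260.]
top 484.4166514173448 273.8450933680062 197.5249837033252 ['fx', 'fy', 'cx', 'cy', 'cam_to_world']
[[ 0.015  0.996 -0.086  0.42 ]
 [-1.     0.015 -0.006  0.048]
 [-0.005  0.086  0.996  1.268]
 [ 0.     0.     0.     1.   ]]
spanner [ 0.467 -0.169  0.034] 0.69 [362. 222.]
spanne
[... 734 characters left out ...]
25. 194.]
{'time_s': 0.7, 'joint_positions': array([ 7.17747654e+01,  2.98814884e+00,  8.02534677e+01,  6.09858838e-04,
        9.67496300e+01, -4.02957994e+00]), 'joint_vel': array([ 0.04359668,  0.01335279,  0.07519171, -0.06570919, -0.0455768 ,
       -0.03095989]), 'tau': array([ 6.94879745e-04, -3.81451392e+01, -3.60260510e+01,  2.71201804e-05,
        5.46826959e-05, -6.51392412e-06]), 'eef_pos': array([0.12873832, 0.50896736, 0.40475438]), 'tool_rot': array([1.79991226e+02, 1.09988549e-05, 1.65804417e+02]), 'wrist_force': array([-0.32777393, -0.0800618 , -0.09939101]), 'wrist_torque': array([ 0.02731768, -0.0175175 ,  0.00799778]), 'grasp_force': 0.0, 'finger_gap': 0.0855844756531826}
```

View pictures.

View pics/scene0.png

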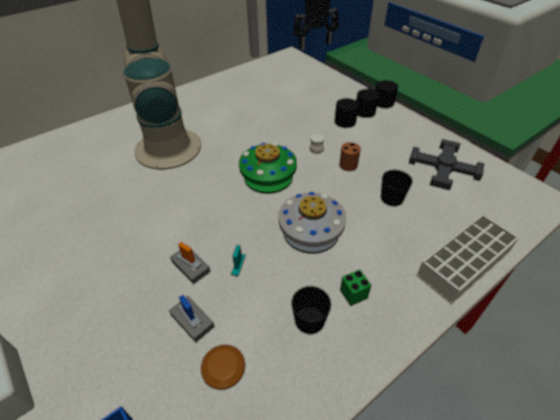

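View pics/top0.png

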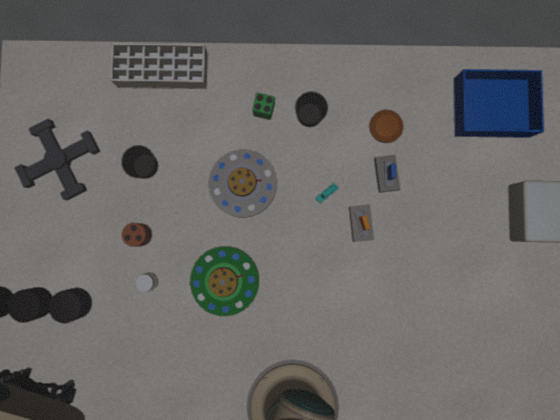

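Orange candidates: orange spanner top (364,223)/scene (188,252); turquoise look-alike top (327,193)/scene (238,260); blue one top (392,171)/scene (190,307). Chosen: the orange one. Stand: grey rotor top (242,182)/scene (313,208); the green one at top (224,280) is the look-alike. I'll measure these and check close crops.

Run:
```python
from h import *
ims={n:get_image(n) for n in("scene","top")}
crops=[]
for n,i in ims.items():
    P=cloud(i); hsv=cv2.cvtColor(i["pixels"],cv2.COLOR_BGR2HSV)
    u0,v0,u1,v1={"scene":(165,235,215,285),"top":(345,200,378,245)}[n]
    m=np.zeros((420,560),bool); m[v0:v1,u0:u1]=True
    print(n,"table",np.median(P[v1-3:v1+10,u0-30:u0-10,2]))
    o=m&(hsv[...,0]<20)&(hsv[...,1]>170)&(hsv[...,2]>90)
    Q=P[o]; print("orange",o.sum(),Q.mean(0).round(4),"zmax",np.percentile(Q[:,2],[5,50,95]).round(4))
    T=Q[Q[:,2]>np.percentile(Q[:,2],95)-.006]; print(" top",len(T),T.mean(0).round(4))
    if len(T)>4: c,s,a=cv2.minAreaRect((T[:,:2]*1000).astype(np.float32)); print(" rect",c,s,a)
    B=P[m&(P[...,2]>.016)&(P[...,2]<.034)]; print("block",len(B),B.mean(0).round(4),np.median(B[:,2])); print(cv2.minAreaRect((B[:,:2]*1000).astype(np.float32)))
    u0,v0,u1,v1={"scene":(270,180,355,255),"top":(200,142,285,222)}[n]
    m=np.zeros((420,560),bool); m[v0:v1,u0:u1]=True
    R=P[m&(P[...,2]>.094)&(P[...,2]<.112)]; print("ring",len(R),np.median(R,0).round(4),cv2.minEnclosingCircle((R[:,:2]*1000).astype(np.float32)))
    R=P[m&(P[...,2]>.05)];print("rotor",cv2.minEnclosingCircle((R[:,:2]*1000).astype(np.float32)))
    crops.append(cv2.resize(i["pixels"][v0:v1,u0:u1],(400,400),interpolation=cv2.INTER_CUBIC))
    if n=="scene": c2=i["pixels"][230:340,150:260]
    else: c2=i["pixels"][150:250,310:410]
    crops.append(cv2.resize(c2,(400,400),interpolation=cv2.INTER_CUBIC))
cv2.imwrite("pics/crop1.png",cv2.convertScaleAbs(cv2.resize(np.vstack([np.hstack(crops[:2]),np.hstack(crops[2:])]),(600,600)),alpha=1.4))
```

```text
scene table 0.0008689434525145368
orange 61 [ 0.4803 -0.1763  0.093 ] zmax [0.0755 0.0822 0.0856]
 top 48 [ 0.4826 -0.1766  0.0975]
 rect (755.2867431640625, -247.4073486328125) (20.4140625, 617.7314453125) 75.47361755371094
block 551 [ 0.479  -0.1758  0.0253] 0.02473870694414093
((466.9485168457031, -172.10989379882812), (94.551025390625, 53.16797637939453), 6.707724094390869)
ring 438 [0.562  0.1305 0.1002] ((561.4799194335938, 133.5918426513672), 35.334835052490234)
rotor ((726.1357421875, -86.27176666259766), 409.5734558105469)
top table 0.00026370371810224835
orange 51 [ 0.4642 -0.1688  0.0835] zmax [0.0798 0.0832 0.0876]
 top 40 [ 0.4637 -0.169   0.0843]
 rect (464.5799255371094, -168.50770568847656) (30.6489200592041, 8.845513343811035) 15.9739408493042
block 602 [ 0.4653 -0.1672  0.025 ] 0.024384649802553615
((465.6225280761719, -169.14781188964844), (91.86666107177734, 52.835811614990234), 6.269415378570557)
ring 533 [0.5595 0.1355 0.1002] ((559.583984375, 135.4960174560547), 33.742828369140625)
rotor ((524.69873046875, 116.64412689208984), 125.38619995117188)
```

View pics/crop1.png

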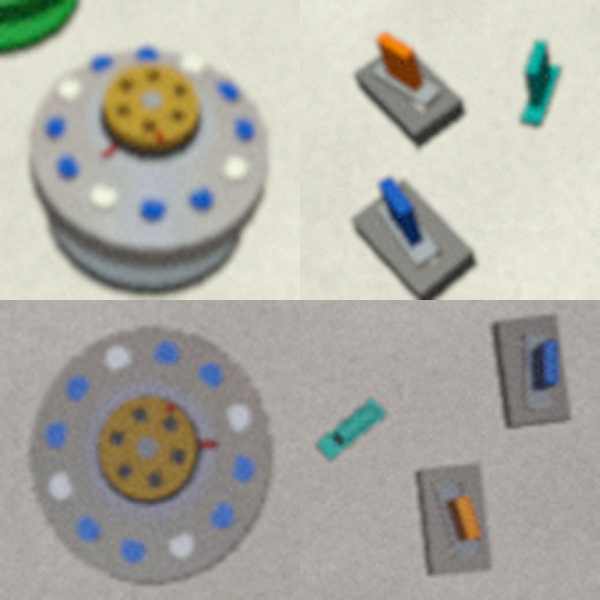

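The crops confirm the choice: the orange handle is in its own grey holder (lower right crop at 465,520), the turquoise one lies loose, and the blue one is separate. The grey rotor's ring shows six dark holes. Its red marks are about 57° apart, ring mark at (170,408) and rotor mark at (207,444) in the lower left crop. Next I'll fit the hole phase and the spanner yaw.

```bash
cat >> h.py <<'E'
from scipy.optimize import minimize
def holes(im,c0,z=.100,n=6,sh=.0):
    g=cv2.GaussianBlur(im["pixels"].astype(np.float32).sum(2),(0,0),.7)
    def samp(P): 
        q=np.array([px(im,p) for p in P],np.float32)
        return cv2.remap(g,q[:,0].reshape(-1,1),q[:,1].reshape(-1,1),cv2.INTER_CUBIC).ravel()
    def f(a):
        t=np.deg2rad(a[2]+np.arange(12)*30); c=np.array([a[0],a[1]])/1000
        P=np.c_[c[0]+.022*np.cos(t),c[1]+.022*np.sin(t),np.full(12,z)]
        s=samp(P); return s[::2].mean()-.5*s[1::2].mean()
    best=min((minimize(f,[c0[0]+dx,c0[1]+dy,p],method="Nelder-Mead",options=dict(initial_simplex=np.array([[c0[0],c0[1],p],[c0[0]+2,c0[1],p],[c0[0],c0[1]+2,p],[c0[0],c0[1],p+8]]))) for p in range(0,60,12) for dx in(0,) for dy in(0,)),key=lambda r:r.fun)
    return best.x,best.fun
def tomove(o,target,yaw):
    "tool-frame cm increments and twist from measured pose o to world TCP target"
    y=np.deg2rad(o["tool_rot"][2]); d=np.asarray(target)-o["eef_pos"]
    X=np.array([np.cos(y),np.sin(y),0]);Y=np.array([np.sin(y),-np.cos(y),0])
    return np.round([100*d@X,100*d@Y,-100*d[2],(o["tool_rot"][2]-yaw)],2)
E
cat > meas.py <<'E'
from h import *
for n,c in (("scene",(561.5,133.6)),("top",(559.6,135.5))):
    i=get_image(n); x,f=holes(i,c); print(n,"holes",x.round(1),x[2]%60,f)
    P=cloud(i); hsv=cv2.cvtColor(i["pixels"],cv2.COLOR_BGR2HSV)
    u,v=px(i,[x[0]/1000,x[1]/1000,.1]).astype(int)
    m=np.zeros((420,560),bool); m[v-45:v+60,u-50:u+50]=True
    red=m&((hsv[...,0]<6)|(hsv[...,0]>172))&(hsv[...,1]>110)
    for vv,uu in np.argwhere(red):
        p=P[vv,uu]; d=p[:2]-x[:2]/1000; print(" red",uu,vv,p.round(3),"r",round(np.hypot(*d)*1000,1),"ang",round(np.degrees(np.arctan2(d[1],d[0]))))
    u0,v0,u1,v1={"scene":(165,235,215,285),"top":(345,200,378,245)}[n]
    m=np.zeros((420,560),bool); m[v0:v1,u0:u1]=True
    T=P[m&(P[...,2]>.076)&(P[...,2]<.092)&(hsv[...,1]>120)]
    print("handle top",len(T),T.mean(0).round(4),cv2.minAreaRect((T[:,:2]*1000).astype(np.float32)))
    C=P[m&(P[...,2]>.0285)&(P[...,2]<.037)]
    e=np.linalg.eigh(np.cov(C[:,:2].T))[1][:,1]
    print("bar",len(C),C.mean(0).round(4),cv2.minAreaRect((C[:,:2]*1000).astype(np.float32)),np.degrees(np.arctan2(e[1],e[0])))
    O=P[m&(hsv[...,0]<20)&(hsv[...,1]>150)&(P[...,2]>.03)&(P[...,2]<.092)]
    e=np.linalg.eigh(np.cov(O[:,:2].T))[1][:,1];print("orange all",len(O),np.degrees(np.arctan2(e[1],e[0])))
E
python3 meas.py
```

```text
scene holes [561.4 132.9  15. ] 14.993701662736182 52.03541564941406
 red 344 165 [0.438 0.37  0.024] r 266.7 ang 117
 red 302 216 [0.565 0.096 0.087] r 36.7 ang -84
 red 301 217 [0.567 0.092 0.088] r 41.7 ang -82
handle top 68 [ 0.4698 -0.1734  0.0823] ((468.5285949707031, -172.82420349121094), (34.38675308227539, 10.726827621459961), 16.655485153198242)
bar 116 [ 0.4744 -0.1733  0.0326] ((465.70904541015625, -172.69830322265625), (66.2175521850586, 20.4415225982666), 18.26971435546875) -155.51941757684435
orange all 163 -157.78377501491013
top holes [559.8 135.1  15.3] 15.300922547008968 45.93396759033203
 red 248 170 [0.586 0.119 0.102] r 31.0 ang -31
 red 256 180 [0.564 0.1   0.085] r 35.5 ang -83
 red 257 180 [0.564 0.097 0.086] r 38.0 ang -84
 red 258 180 [0.564 0.095 0.086] r 40.4 ang -84
 red 259 180 [0.564 0.092 0.085] r 42.8 ang -84
 red 260 180 [0.565 0.09  0.083] r 45.2 ang -84
handle top 73 [ 0.4647 -0.1686  0.0828] ((464.6802062988281, -169.14781188964844), (33.917579650878906, 12.031885147094727), 18.3345947265625)
bar 117 [ 0.463  -0.1669  0.0321] ((460.8924560546875, -169.7161407470703), (82.015869140625, 46.33421325683594), 6.430449962615967) -162.33208422611816
orange all 73 -163.84575473658575
```

```bash
python3 -c "
from h import *
o=status.get_obs();print(tomove(o,[.466,-.171,.36],17.3))"
```

```text
[-49.37 -57.65   4.47 148.5 ]
```

Emit:
{"method": "send_rows", "body": {
  "increments": [-49.4,-57.7,4.5,148.5,-49.4,-57.7,4.5,148.5,-49.4,-57.7,4.5,148.5,-49.4,-57.7,4.5,148.5,-49.4,-57.7,4.5,148.5,-49.4,-57.7,4.5,148.5,-49.4,-57.7,4.5,148.5,-49.4,-57.7,4.5,148.5,-49.4,-57.7,4.5,148.5,-49.4,-57.7,4.5,148.5,-49.4,-57.7,4.5,148.5,-49.4,-57.7,4.5,148.5],
  "fingers": 0.2,
  "grip_force": 60
}}

```text
time_s: 2.4
eef_pos: [0.4618, -0.164, 0.3604]
tool_rot: [180.0, -0.0, 36.5]
wrist_force: [0.2, 0.8, 1.1]
finger_gap: 0.0514
grasp_force: 0.0
```

Emit:
{"method": "send_rows", "body": {
  "increments": [0,0,0,0,0,0,0,0]
}}

```text
time_s: 2.65
eef_pos: [0.4612, -0.1616, 0.3602]
tool_rot: [-180.0, -0.0, 36.9]
wrist_force: [0.2, 0.8, 0.4]
finger_gap: 0.0508
grasp_force: 0.0
```

```bash
python3 -c "
from h import *
o=status.get_obs();print(tomove(o,[.4663,-.1708,.2165],17.3),o['eef_pos'],o['tool_rot'])"
```

```text
[-0.15  1.04 14.37 19.63] [ 0.46119165 -0.16158693  0.36021122] [-1.79955638e+02 -1.05587259e-03  3.69310652e+01]
```

Emit:
{"method": "send_rows", "body": {
  "increments": [-0.15,1.04,5,10,-0.15,1.04,8.5,19.6,-0.15,1.04,8.5,19.6,-0.15,1.04,10.5,19.6,-0.15,1.04,12,19.6,-0.15,1.04,13.4,19.6,-0.15,1.04,14.4,19.6,-0.15,1.04,14.4,19.6,-0.15,1.04,14.4,19.6]
}}

```text
time_s: 3.78
eef_pos: [0.4666, -0.1711, 0.2168]
tool_rot: [180.0, -0.0, 17.3]
wrist_force: [0.2, -0.1, -0.4]
finger_gap: 0.0515
grasp_force: 0.0
```

Emit:
{"method": "send_rows", "body": {
  "increments": [0,0,0,0,0,0,0,0,0,0,0,0,0,0,0,0,0,0,0,0,0,0,0,0],
  "fingers": -1,
  "grip_force": 60
}}

```text
time_s: 4.53
eef_pos: [0.4665, -0.1711, 0.2167]
tool_rot: [180.0, -0.0, 17.3]
wrist_force: [-0.3, 0.6, 5.4]
finger_gap: 0.0116
grasp_force: 58.8
```

```bash
python3 meas.py | grep -v red; python3 -c "
from h import *
o=status.get_obs();print(o['eef_pos'],o['tool_rot'],o['wrist_force'],o['wrist_torque'],o['finger_gap'],o['grasp_force'])"
```

```text
scene holes [561.1 132.8  14.5] 14.473650244585624 55.41493225097656
handle top 54 [ 0.4761 -0.1702  0.0826] ((476.3040466308594, -172.96697998046875), (18.908588409423828, 30.773359298706055), 38.20046615600586)
bar 82 [ 0.4834 -0.1696  0.032 ] ((468.6260681152344, -174.2360076904297), (62.605377197265625, 20.511762619018555), 23.671323776245117) -147.21003167699294
orange all 98 163.49857224660676
top holes [559.9 134.9  14.2] 14.154049383186175 48.636680603027344
handle top 0 [nan nan nan] ((0.0, 0.0), (0.0, 0.0), 0.0)
bar 8 [ 0.4371 -0.1686  0.0299] ((454.940673828125, -160.23052978515625), (75.63763427734375, 8.945858001708984), 25.789770126342773) -150.489703756474
orange all 0 nan
[ 0.4664928  -0.17109481  0.21674776] [ 1.79971624e+02 -3.76282327e-02  1.72843924e+01] [ 0.68389466 -0.59674209  5.49923925] [ 0.04749814  0.10983122 -0.04675191] 0.01119407858051316 58.89471709728241meas.py:13: RuntimeWarning: Mean of empty slice.
  print("handle top",len(T),T.mean(0).round(4),cv2.minAreaRect((T[:,:2]*1000).astype(np.float32)))
  ret = um.true_divide(
  avg = a.mean(axis, **keepdims_kw)
meas.py:18: RuntimeWarning: Degrees of freedom <= 0 for slice
  e=np.linalg.eigh(np.cov(O[:,:2].T))[1][:,1];print("orange all",len(O),np.degrees(np.arctan2(e[1],e[0])))
  c *= np.true_divide(1, fact)
  c *= np.true_divide(1, fact)
```

Emit:
{"method": "send_rows", "body": {
  "increments": [0,0,-0.5,0,0,0,-2,0,0,0,-4,0,0,0,-7,0,0,0,-10,0,0,0,-13,0,0,0,-13,0,0,0,-13,0]
}}

```text
time_s: 5.62
eef_pos: [0.4661, -0.1709, 0.3452]
tool_rot: [-179.9, 0.1, 17.3]
wrist_force: [0.4, 0.1, -2.3]
finger_gap: 0.0117
grasp_force: 58.8
```

```bash
python3 -c "
from h import *
o=status.get_obs();print(tomove(o,[.5606,.134,.347],74.7),o['wrist_force'],o['finger_gap'],o['grasp_force'],o['wrist_torque'])
i=get_image('scene');q=px(i,o['eef_pos']-[0,0,.18]).astype(int);c=i['pixels'][q[1]-50:q[1]+50,q[0]-50:q[0]+50];cv2.imwrite('pics/g1.png',cv2.resize(c,(500,500),interpolation=cv2.INTER_CUBIC));print(q)"
```

```text
[ 18.08 -26.3   -0.18 -57.41] [ 0.40273179  0.05283143 -2.34007802] 0.01166012607246033 58.84427547454834 [0.04861081 0.02772274 0.03189611]
[177 221]
```

View pics/g1.png

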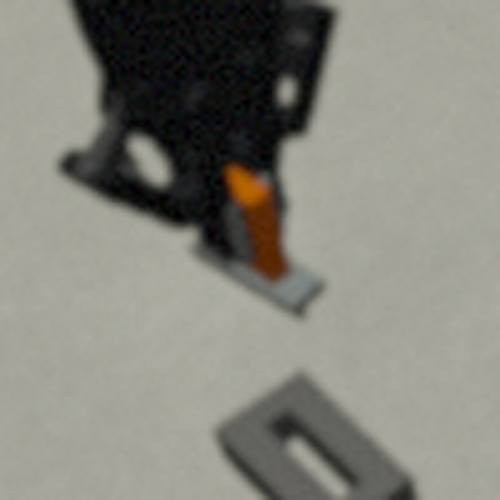

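The spanner is held by its handle (250,220 in the crop) with the bar level, and the holder slot is empty below it (310,450). Now move over the ring.

Emit:
{"method": "send_rows", "body": {
  "increments": [18.1,-26.3,-0.2,-57.4,18.1,-26.3,-0.2,-57.4,18.1,-26.3,-0.2,-57.4,18.1,-26.3,-0.2,-57.4,18.1,-26.3,-0.2,-57.4,18.1,-26.3,-0.2,-57.4,18.1,-26.3,-0.2,-57.4,18.1,-26.3,-0.2,-57.4,18.1,-26.3,-0.2,-57.4]
}}

```text
time_s: 6.8
eef_pos: [0.5609, 0.133, 0.3482]
tool_rot: [-180.0, 0.0, 74.6]
wrist_force: [-0.2, 0.2, -1.5]
finger_gap: 0.0112
grasp_force: 59.0
```

Run:
```python
from h import *
o=status.get_obs();print(o['eef_pos'],o['tool_rot'],o['wrist_force'],o['wrist_torque'])
i=get_image('scene')
P=cloud(i)
y=np.deg2rad(o['tool_rot'][2]); X=np.array([np.cos(y),np.sin(y),0]);N=np.array([np.sin(y),-np.cos(y),0]) # N toward camera
tip=o['eef_pos']-[0,0,.2067]
rel=(P-tip); a=rel@X; b=rel@N; z=rel[...,2]
bar=(abs(a)<.045)&(abs(b)<.025)&(z>.010)&(z<.026)
print("bar",bar.sum(),"x",np.percentile(a[bar],[1,3,50,97,99]).round(4),"y",np.percentile(b[bar],[2,98]).round(4),"z",np.percentile(z[bar],[3,97]).round(4))
pin=(abs(a)<.045)&(abs(b)<.015)&(z>-.005)&(z<.012)
for s in(-1,1):
    m=pin&(a*s>0); print("pin",s,m.sum(),a[m].mean().round(4) if m.any() else None,b[m].mean() if m.any() else None,z[m].min() if m.any() else None)
for s in(-22,0,22): print(s,px(i,tip+X*s/1000), px(i,tip+X*s/1000+[0,0,.022]))
q=px(i,tip).astype(int);c=i['pixels'][q[1]-30:q[1]+50,q[0]-40:q[0]+40];cv2.imwrite('pics/g2.png',cv2.resize(c,(600,600),interpolation=cv2.INTER_CUBIC));print(q)
```

```text
[0.56094912 0.13296412 0.34817231] [-1.79980785e+02  7.30753699e-03  7.45648360e+01] [-0.15752263  0.24105007 -1.49244059] [ 0.01458701 -0.01241531  0.01499189]
bar 157 x [-0.034  -0.0337 -0.0075  0.0279  0.0287] y [-0.009   0.0105] z [0.0157 0.0247]
pin -1 5 -0.0246 0.0016601166834021859 0.0025237201591757352
pin 1 5 0.0192 0.0008798315721837457 0.0003441578183412397
-22 [304.8491262  194.88959502] [305.17213181 188.0900111 ]
0 [313.26584    192.39490757] [313.7321598  185.59432047]
22 [321.58079679 189.93038059] [322.18692237 183.12932015]
[313 192]
```

View pics/g2.png

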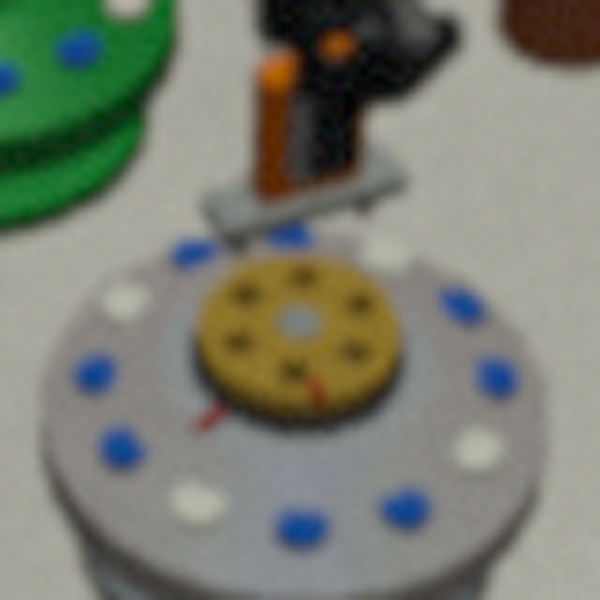

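The spanner is level over the ring, with the pins at (237,243) and (365,207) in the crop and the holes below them. In the camera frame the spanner sits 2.6 mm short along tool x, so I'll correct that and descend to just above the face.

Emit:
{"method": "send_rows", "body": {
  "increments": [0.26,-0.03,1,-0.1,0.26,-0.03,2,-0.1,0.26,-0.03,3,-0.1,0.26,-0.03,3.5,-0.1,0.26,-0.03,3.7,-0.1,0.26,-0.03,3.7,-0.1,0.26,-0.03,3.7,-0.1,0.26,-0.03,3.7,-0.1]
}}

```text
time_s: 7.85
eef_pos: [0.5615, 0.1365, 0.3117]
tool_rot: [180.0, -0.0, 74.8]
wrist_force: [-1.1, 0.0, -1.5]
finger_gap: 0.0119
grasp_force: 59.0
```

```bash
cat > chk.py <<'E'
from h import *
import sys
o=status.get_obs();print(o['time_s'],o['eef_pos'].round(4),o['tool_rot'].round(2),o['wrist_force'].round(2),o['wrist_torque'].round(3),o['finger_gap'])
i=get_image('scene')
P=cloud(i)
y=np.deg2rad(o['tool_rot'][2]); X=np.array([np.cos(y),np.sin(y),0]);N=np.array([np.sin(y),-np.cos(y),0])
tip=o['eef_pos']-[0,0,.2067]
rel=(P-tip); a=rel@X; b=rel@N; z=rel[...,2]
bar=(abs(a)<.045)&(abs(b)<.025)&(z>.010)&(z<.026)
print("bar",bar.sum(),"x",np.percentile(a[bar],[1,3,50,97,99]).round(4),"y",np.percentile(b[bar],[2,98]).round(4),"z",np.percentile(z[bar],[3,97]).round(4))
pin=(abs(a)<.045)&(abs(b)<.015)&(z>.001)&(z<.012)
for s in(-1,1):
    m=pin&(a*s>0); print("pin",s,m.sum(),a[m].mean().round(4),b[m].mean().round(4),z[m].min())
if len(sys.argv)>1:
    q=px(i,tip).astype(int);c=i['pixels'][q[1]-35:q[1]+25,q[0]-30:q[0]+30];cv2.imwrite(sys.argv[1],cv2.resize(c,(600,600),interpolation=cv2.INTER_CUBIC))
E
python3 chk.py pics/g3.png
```

```text
7.85 [0.5615 0.1365 0.3117] [ 1.7997e+02 -2.0000e-02  7.4790e+01] [-1.1   0.02 -1.46] [0.037 0.021 0.032] 0.011930031607362081
bar 147 x [-0.0336 -0.0334 -0.0084  0.0277  0.0292] y [-0.0093  0.0108] z [0.0153 0.0249]
pin -1 4 -0.0238 0.0015 0.0026068656121673306
pin 1 3 0.0199 0.0026 0.003315456493047375
```

View pics/g3.png

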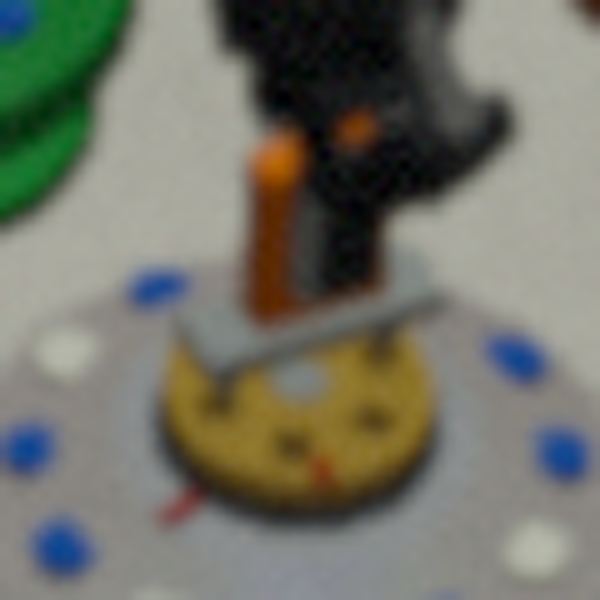

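The pins (225,390) and (385,340) are just above the holes (222,407) and (385,352). Lower gently.

Emit:
{"method": "send_rows", "body": {
  "increments": [-0.06,0,0.15,-0.1,-0.06,0,0.3,-0.1,-0.06,0,0.45,-0.1,-0.06,0,0.55,-0.1,-0.06,0,0.65,-0.1,-0.06,0,0.65,-0.1]
}}

```text
time_s: 8.65
eef_pos: [0.5612, 0.1359, 0.3048]
tool_rot: [-180.0, -0.0, 74.9]
wrist_force: [0.1, -0.5, -1.9]
finger_gap: 0.0111
grasp_force: 59.0
```

Emit:
{"method": "send_rows", "body": {
  "increments": [0,0,0.1,0,0,0,0.2,0,0,0,0.2,0]
}}

```text
time_s: 9.02
eef_pos: [0.5612, 0.1359, 0.3027]
tool_rot: [-180.0, 0.0, 74.9]
wrist_force: [0.1, -0.6, -1.1]
finger_gap: 0.0111
grasp_force: 59.0
```

Emit:
{"method": "send_rows", "body": {
  "increments": [0,0,0.1,0,0,0,0.2,0,0,0,0.3,0,0,0,0.3,0]
}}

```text
time_s: 9.52
eef_pos: [0.5612, 0.1359, 0.2997]
tool_rot: [-180.0, 0.0, 74.9]
wrist_force: [0.2, -0.7, -0.9]
finger_gap: 0.0114
grasp_force: 59.0
```

Emit:
{"method": "send_rows", "body": {
  "increments": [0,0,0.1,0,0,0,0.1,0,0,0.01,0.1,2,0,0.02,0.1,4,0,0.02,0.1,6,0,0.03,0.1,8,0,0.03,0.1,10,0,0.03,0.1,10]
}}

```text
time_s: 10.52
eef_pos: [0.5615, 0.1359, 0.2989]
tool_rot: [-180.0, -0.0, 64.9]
wrist_force: [-0.9, -0.0, -0.8]
finger_gap: 0.0113
grasp_force: 59.1
```

```bash
python3 chk.py
```

```text
10.525 [0.5615 0.1359 0.2989] [-1.800e+02 -1.000e-02  6.486e+01] [-0.9  -0.03 -0.79] [0.087 0.063 0.201] 0.011294388314424293
bar 164 x [-0.034  -0.0333 -0.0042  0.028   0.029 ] y [-0.0087  0.0192] z [0.0103 0.0246]
pin -1 65 -0.0213 0.0072 0.001708334265749345
pin 1 44 0.0136 0.0093 0.0020464927541175015
```

Emit:
{"method": "send_rows", "body": {
  "increments": [0,0.01,0,2.5,0,0.02,0,5,0,0.02,0,7.5,0,0.03,0,10,0,0.04,0,12.5,0,0.05,0,15,-0.01,0.05,0,17.5,-0.01,0.06,0,20,-0.01,0.06,0,20]
}}

```text
time_s: 11.7
eef_pos: [0.562, 0.1355, 0.2989]
tool_rot: [-180.0, -0.0, 44.9]
wrist_force: [-0.7, 0.7, -1.3]
finger_gap: 0.0113
grasp_force: 59.1
```

```bash
python3 -c "
from h import *
o=status.get_obs();print(o['wrist_force'],o['wrist_torque'],o['tool_rot'])"; python3 meas.py 2>/dev/null| grep -E "red|holes"
```

```text
[-0.71712754  0.69243499 -1.28606075] [0.04200054 0.05230502 0.18253054] [-1.79998930e+02 -1.04886047e-02  4.49230563e+01]
scene holes [562.9 133.5 -13.4] 46.636925750794504 63.079742431640625
 red 312 162 [0.582 0.104 0.262] r 35.2 ang -58
 red 322 163 [0.595 0.12  0.26 ] r 34.8 ang -23
 red 320 164 [0.593 0.116 0.258] r 35.1 ang -30
 red 302 216 [0.566 0.096 0.088] r 37.5 ang -86
 red 301 217 [0.566 0.093 0.086] r 40.6 ang -86
top holes [548.1 143.2  -8.8] 51.194302167134516 58.83287811279297
```

Emit:
{"method": "send_rows", "body": {
  "increments": [0,0.01,0,2.5,0,0.02,0,5,0,0.02,0,7.5,0,0.03,0,10,0,0.04,0,12.5,0,0.05,0,15,-0.01,0.06,0,18,-0.01,0.06,0,18]
}}

```text
time_s: 12.8
eef_pos: [0.5624, 0.135, 0.2989]
tool_rot: [-180.0, -0.0, 26.9]
wrist_force: [-0.4, 0.4, -1.1]
finger_gap: 0.0113
grasp_force: 59.1
```

```bash
python3 -c "
from h import *
o=status.get_obs();print(o['wrist_force'],o['wrist_torque'],o['tool_rot'])"
```

```text
[-0.36376909  0.42843465 -1.05974611] [0.1020996  0.03093063 0.16413103] [-1.79994068e+02 -1.07234721e-02  2.69497154e+01]
```

Emit:
{"method": "send_rows", "body": {
  "increments": [0,0,0,1,0,0.01,0,2,0,0.01,0,3,0,0.01,0,4,0,0.01,0,4]
}}

```text
time_s: 13.42
eef_pos: [0.5625, 0.1349, 0.2989]
tool_rot: [-180.0, -0.0, 22.9]
wrist_force: [-0.2, 0.2, -1.8]
finger_gap: 0.0115
grasp_force: 59.2
```

```bash
python3 -c "
from h import *
o=status.get_obs();print(o['wrist_force'],o['wrist_torque'],o['tool_rot'])"
```

```text
[-0.21915582  0.16546917 -1.75472953] [ 0.09314103 -0.02004877  0.23484518] [-1.79996217e+02 -9.83543461e-03  2.28768696e+01]
```

Emit:
{"method": "send_rows", "body": {
  "increments": [0,0,0,1,0,0,0,2,0,0,0,2]
}}

```text
time_s: 13.8
eef_pos: [0.5625, 0.1349, 0.2989]
tool_rot: [-180.0, -0.0, 20.9]
wrist_force: [-0.3, -0.3, -0.3]
finger_gap: 0.0113
grasp_force: 59.2
```

```bash
python3 -c "
from h import *
o=status.get_obs();print(o['wrist_force'],o['wrist_torque'],o['tool_rot'])"
```

```text
[-0.31062074 -0.29333725 -0.29305445] [ 0.02072602 -0.07941581  0.21111681] [-1.79999526e+02 -1.10279604e-02  2.08670822e+01]
```

Emit:
{"method": "send_rows", "body": {
  "increments": [0,0,0,1,0,0.01,0,2,0,0.01,0,2]
}}

```text
time_s: 14.18
eef_pos: [0.5625, 0.1348, 0.2989]
tool_rot: [-180.0, -0.0, 18.9]
wrist_force: [-0.0, 0.8, -1.4]
finger_gap: 0.0112
grasp_force: 59.1
```

```bash
python3 -c "
from h import *
o=status.get_obs();print(o['wrist_force'],o['wrist_torque'],o['tool_rot'])"
```

```text
[-0.02971611  0.80277181 -1.44900889] [ 0.06421549 -0.02781871  0.21601811] [-1.79995455e+02 -7.79288371e-03  1.88689745e+01]
```

Emit:
{"method": "send_rows", "body": {
  "increments": [0,0,0,1,0,0,0,2,0,0,0,2]
}}

```text
time_s: 14.55
eef_pos: [0.5625, 0.1348, 0.2989]
tool_rot: [-180.0, -0.0, 16.9]
wrist_force: [0.5, 0.5, -1.2]
finger_gap: 0.0115
grasp_force: 59.2
```

```bash
python3 -c "
from h import *
o=status.get_obs();print(o['wrist_force'],o['wrist_torque'],o['tool_rot'])"
```

```text
[ 0.53942223  0.54561236 -1.23331788] [-0.02157343 -0.10188432  0.26382373] [-1.79997229e+02 -6.74277138e-03  1.68644643e+01]
```

Emit:
{"method": "send_rows", "body": {
  "increments": [0,0,0,1,0,0,0,1.5,0,0,0,1.5]
}}

```text
time_s: 14.92
eef_pos: [0.5625, 0.1347, 0.2989]
tool_rot: [180.0, -0.0, 15.4]
wrist_force: [1.3, -0.5, -1.7]
finger_gap: 0.0115
grasp_force: 59.1
```

```bash
python3 -c "
from h import *
o=status.get_obs();print(o['wrist_force'],o['wrist_torque'],o['tool_rot'])"
```

```text
[ 1.32734672 -0.53835268 -1.67530406] [-0.08523356 -0.12349502  0.2068263 ] [ 1.79997502e+02 -6.37886080e-03  1.53764640e+01]
```

Emit:
{"method": "send_rows", "body": {
  "increments": [0,0,0,1,0,0,0,2,0,0,0,2]
}}

```text
time_s: 15.3
eef_pos: [0.5625, 0.1348, 0.2989]
tool_rot: [180.0, -0.0, 13.4]
wrist_force: [1.1, -0.6, -0.7]
finger_gap: 0.0113
grasp_force: 59.2
```

```bash
python3 -c "
from h import *
o=status.get_obs();print(o['wrist_force'],o['wrist_torque'],o['tool_rot'])
for n in('scene','top'):
    i=get_image(n);hsv=cv2.cvtColor(i['pixels'],cv2.COLOR_BGR2HSV);u,v=px(i,[.5605,.134,.1]).astype(int)
    cv2.imwrite(f'pics/m_{n}.png',cv2.resize(i['pixels'][v-22:v+22,u-22:u+22],(300,300),interpolation=cv2.INTER_CUBIC))
cv2.imwrite('pics/m.png',np.hstack([cv2.imread(f'pics/m_{n}.png') for n in('scene','top')]))"
```

```text
[ 1.1020311  -0.56222006 -0.67689018] [-0.18691216 -0.18964346  0.2762076 ] [ 1.79995753e+02 -9.49438649e-03  1.33668947e+01]
```

View pics/m.png

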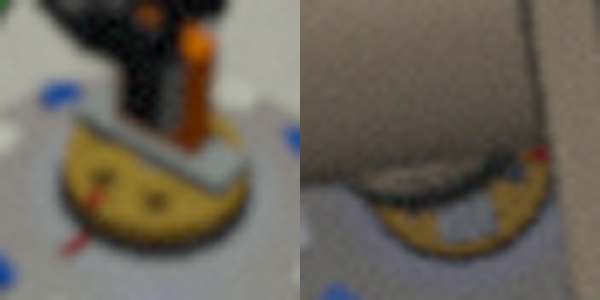

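The red marks on ring (98,195) and rotor (75,240) now nearly meet. I'll continue gently and watch the torque.

Emit:
{"method": "send_rows", "body": {
  "increments": [0,0,0,1,0,0,0,1.5,0,0,0,1.5]
}}

```text
time_s: 15.78
eef_pos: [0.5625, 0.1348, 0.2989]
tool_rot: [180.0, -0.0, 11.9]
wrist_force: [1.1, -0.9, -1.4]
finger_gap: 0.0111
grasp_force: 59.3
```

```bash
python3 -c "
from h import *
o=status.get_obs();print(o['wrist_force'],o['wrist_torque'],o['tool_rot'])"
```

```text
[ 1.11571072 -0.93287101 -1.41346483] [-0.32401345 -0.17266805  0.38041188] [ 1.79995027e+02 -4.43097077e-03  1.18838553e+01]
```

Emit:
{"method": "send_rows", "body": {
  "increments": [0,0,0,0.7,0,0,0,1,0,0,0,1]
}}

```text
time_s: 16.15
eef_pos: [0.5625, 0.1347, 0.2989]
tool_rot: [180.0, -0.0, 10.9]
wrist_force: [-0.5, -1.7, 0.3]
finger_gap: 0.0111
grasp_force: 59.5
```

```bash
python3 -c "
from h import *
o=status.get_obs();print(o['wrist_force'],o['wrist_torque'],o['tool_rot'])"
```

```text
[-0.46353275 -1.74309764  0.29425886] [-0.41394265 -0.23435122  0.4339872 ] [ 1.79993697e+02 -4.54866428e-03  1.08830274e+01]
```

Emit:
{"method": "send_rows", "body": {
  "increments": [0,0,0,0.7,0,0,0,1,0,0,0,1]
}}

```text
time_s: 16.52
eef_pos: [0.5625, 0.1347, 0.2988]
tool_rot: [180.0, -0.0, 9.9]
wrist_force: [0.4, -1.7, -1.7]
finger_gap: 0.0113
grasp_force: 59.7
```

```bash
python3 -c "
from h import *
o=status.get_obs();print(o['wrist_force'],o['wrist_torque'],o['tool_rot'])"
```

```text
[ 0.43031582 -1.73684307 -1.6726978 ] [-0.49605595 -0.21272743  0.52216803] [ 1.79997495e+02 -3.51832933e-05  9.88347345e+00]
```

Emit:
{"method": "send_rows", "body": {
  "increments": [0,0,0,-2,0,0,0,-4,0,0,0,-6,0,0,0,-6]
}}

```text
time_s: 17.02
eef_pos: [0.5625, 0.1348, 0.2989]
tool_rot: [-180.0, -0.0, 15.9]
wrist_force: [1.6, -1.4, -1.0]
finger_gap: 0.0111
grasp_force: 59.1
```

```bash
python3 -c "
from h import *
o=status.get_obs();print(o['wrist_force'],o['wrist_torque'],o['tool_rot'])"
```

```text
[ 1.58201631 -1.44567919 -1.01139688] [-0.36877842 -0.17757897  0.05870568] [-1.79985321e+02 -3.32735342e-03  1.59049338e+01]
```

Emit:
{"method": "send_rows", "body": {
  "increments": [0.02,0.04,0,-1,0.02,0.04,0,-1,0.02,0.04,-0.2,-1,0.02,0.04,-0.5,-1,0.02,0.04,-1,-1,0.02,0.04,-1.5,-1,0.02,0.04,-2.5,-1,0.02,0.04,-4,-1,0.02,0.04,-4,-1]
}}

```text
time_s: 18.15
eef_pos: [0.563, 0.1345, 0.3412]
tool_rot: [180.0, -0.2, 16.9]
wrist_force: [0.3, -0.4, -2.1]
finger_gap: 0.0115
grasp_force: 59.1
```

```bash
python3 chk.py
python3 - <<'E'
from h import *
o=status.get_obs();print(o['wrist_force'],o['wrist_torque'],tomove(o,[.466,-.171,.345],17.3))
for n in('scene','top'):
    i=get_image(n);u,v=px(i,[.5605,.134,.1]).astype(int)
    cv2.imwrite(f'pics/m_{n}.png',cv2.resize(i['pixels'][v-22:v+22,u-22:u+22],(300,300),interpolation=cv2.INTER_CUBIC))
cv2.imwrite('pics/m2.png',np.hstack([cv2.imread(f'pics/m_{n}.png') for n in('scene','top')]))
E
```

```text
18.15 [0.563  0.1345 0.3412] [179.98  -0.22  16.88] [ 0.33 -0.39 -2.1 ] [-0.016 -0.018 -0.026] 0.01154133169730559
bar 152 x [-0.0317 -0.0313  0.0047  0.0306  0.031 ] y [-0.007   0.0121] z [0.0156 0.0245]
pin -1 5 -0.0225 0.0022 0.0014250572560317587
pin 1 3 0.0216 0.0032 0.0035511275730981118
[ 0.11106654 -1.08631623 -2.07548382] [-0.02588042  0.04524304 -0.01049854] [-18.14  26.42  -0.5   -0.41]
```

View pics/m2.png

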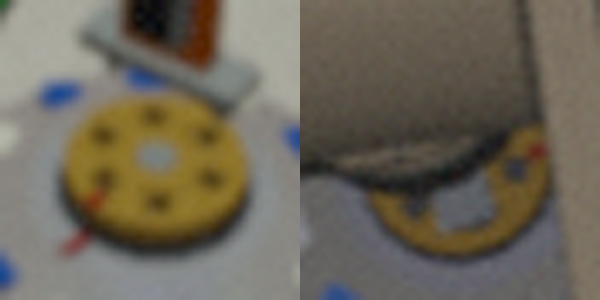

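Run:
```python
from h import *
o=status.get_obs();print(tomove(o,[.4665,-.1695,.345],6.5))
i=get_image('scene');x,f=holes(i,(561.3,133)); print(x,x[2]%60,"start 14.7")
hsv=cv2.cvtColor(i['pixels'],cv2.COLOR_BGR2HSV);P=cloud(i)
u,v=px(i,[x[0]/1e3,x[1]/1e3,.1]).astype(int)
for vv in range(v-20,v+25):
  for uu in range(u-22,u+22):
    h,s,_=hsv[vv,uu]
    if (h<7 or h>172) and s>90 and P[vv,uu,2]<.11:
      d=P[vv,uu,:2]*1e3-x[:2]; print(uu,vv,P[vv,uu].round(3),np.hypot(*d).round(1),np.degrees(np.arctan2(d[1],d[0])).round(1))
```

```text
[-18.03  26.29  -0.65  10.38]
[561.17545294 132.94619797  21.87026108] 21.870261081708243 start 14.7
302 215 [0.561 0.1   0.085] 33.0 -89.7
302 216 [0.563 0.098 0.084] 34.7 -86.4
303 216 [0.565 0.1   0.084] 33.0 -83.6
301 217 [0.565 0.094 0.085] 39.6 -84.2
300 218 [0.567 0.089 0.086] 44.2 -82.8
```

The ring turned 52.8° with a clear torque rise at the stop, and the marks are aligned. Return the spanner.

Emit:
{"method": "send_rows", "body": {
  "increments": [-18.0,26.3,-0.6,10.4,-18.0,26.3,-0.6,10.4,-18.0,26.3,-0.6,10.4,-18.0,26.3,-0.6,10.4,-18.0,26.3,-0.6,10.4,-18.0,26.3,-0.6,10.4,-18.0,26.3,-0.6,10.4,-18.0,26.3,-0.6,10.4]
}}

```text
time_s: 19.35
eef_pos: [0.4673, -0.1683, 0.3446]
tool_rot: [-180.0, 0.0, 6.6]
wrist_force: [-0.2, 0.7, -1.4]
finger_gap: 0.0117
grasp_force: 59.3
```

```bash
cat > blk.py <<'E'
from h import *
o=status.get_obs(); i=get_image("scene");P=cloud(i)
m=np.zeros((420,560),bool); m[235:285,165:215]=True
B=P[m&(P[...,2]>.016)&(P[...,2]<.034)]; print("block",cv2.minAreaRect((B[:,:2]*1000).astype(np.float32)))
print(o['eef_pos'],o['tool_rot'],tomove(o,[.4665,-.1695,.240],6.5))
E
python3 blk.py; python3 chk.py
```

```text
block ((466.77520751953125, -171.97650146484375), (95.21931457519531, 53.47357940673828), 7.294490814208984)
[ 0.46734745 -0.16831269  0.34455318] [-1.79960566e+02  1.32336808e-02  6.58903481e+00] [-0.1   0.11 10.46  0.09]
19.4 [ 0.4674 -0.1682  0.3447] [-179.97    0.      6.61] [ 0.34 -0.38 -1.82] [ 0.03  -0.019  0.007] 0.01117164540389421
bar 112 x [-0.0126 -0.007   0.0212  0.0314  0.0317] y [-0.0081  0.0112] z [0.0155 0.025 ]chk.py:13: RuntimeWarning: Mean of empty slice.
  m=pin&(a*s>0); print("pin",s,m.sum(),a[m].mean().round(4),b[m].mean().round(4),z[m].min())
  ret = ret.dtype.type(ret / rcount)
Traceback (most recent call last):
  File "chk.py", line 13, in <module>
    m=pin&(a*s>0); print("pin",s,m.sum(),a[m].mean().round(4),b[m].mean().round(4),z[m].min())
                                                                                   ~~~~~~~~^^
ValueError: zero-size array to reduction operation minimum which has no identity
```

Emit:
{"method": "send_rows", "body": {
  "increments": [-0.1,0.16,3,0.1,-0.1,0.16,7,0.1,-0.1,0.16,9.5,0.1,-0.1,0.16,10.2,0.1,-0.1,0.16,10.5,0.1,-0.1,0.16,10.8,0.1,-0.1,0.16,11.2,0.1,-0.1,0.16,11.6,0.1,-0.1,0.16,11.9,0.1,-0.1,0.16,12.1,0.1,-0.1,0.16,12.1,0.1]
}}

```text
time_s: 20.82
eef_pos: [0.4661, -0.1712, 0.2236]
tool_rot: [-180.0, 0.0, 6.4]
wrist_force: [0.1, -0.8, -2.3]
finger_gap: 0.0114
grasp_force: 59.3
```

Emit:
{"method": "send_rows", "body": {
  "increments": [0,-0.08,0.2,0,0,-0.08,0.4,0,0,-0.08,0.5,0,0,-0.08,0.6,0,0,-0.08,0.6,0]
}}

```text
time_s: 21.45
eef_pos: [0.466, -0.1704, 0.2178]
tool_rot: [-180.0, 0.0, 6.4]
wrist_force: [-0.0, -0.6, -2.3]
finger_gap: 0.0113
grasp_force: 59.3
```

Emit:
{"method": "send_rows", "body": {
  "increments": [0,0,0.05,0,0,0,0.1,0,0,0,0.15,0,0,0,0.2,0,0,0,0.2,0]
}}

```text
time_s: 22.08
eef_pos: [0.4661, -0.1704, 0.2167]
tool_rot: [180.0, -0.0, 6.4]
wrist_force: [-4.0, 1.2, 7.1]
finger_gap: 0.0117
grasp_force: 60.6
```

Emit:
{"method": "send_rows", "body": {
  "increments": [0,0,-0.1,0,0,0,-0.1,0]
}}

```text
time_s: 22.32
eef_pos: [0.4661, -0.1704, 0.2168]
tool_rot: [-180.0, -0.0, 6.4]
wrist_force: [0.2, 0.5, -1.0]
finger_gap: 0.0113
grasp_force: 59.7
```

Emit:
{"method": "send_rows", "body": {
  "increments": [0,0,0,0,0,0,0,0,0,0,0,0,0,0,0,0,0,0,0,0,0,0,0,0],
  "fingers": 0.2
}}

```text
time_s: 23.08
eef_pos: [0.466, -0.1704, 0.2168]
tool_rot: [-180.0, -0.0, 6.4]
wrist_force: [0.2, 0.4, 0.0]
finger_gap: 0.0514
grasp_force: 0.0
```

Emit:
{"method": "send_rows", "body": {
  "increments": [0,0,-1,0,0,0,-3,0,0,0,-6,0,0,0,-10,0,0,0,-14,0,0,0,-18,0,0,0,-18,0,0,0,-18,0]
}}

```text
time_s: 24.08
eef_pos: [0.4659, -0.1703, 0.3966]
tool_rot: [-180.0, 0.0, 6.4]
wrist_force: [-0.2, 0.4, -0.1]
finger_gap: 0.0511
grasp_force: 0.0
```

```bash
python3 meas.py 2>/dev/null | grep -E "holes|handle|bar"
python3 - <<'E'
from h import *
i=get_image('scene');cv2.imwrite('pics/f.png',cv2.resize(i['pixels'][140:340,150:370],(660,600),interpolation=cv2.INTER_CUBIC))
E
```

```text
scene holes [561.2 132.9  21.6] 21.583768570028674 56.685211181640625
handle top 62 [ 0.4698 -0.1727  0.0824] ((467.10089111328125, -172.8157958984375), (34.979393005371094, 9.350852966308594), 5.608189582824707)
bar 112 [ 0.4745 -0.1745  0.0326] ((461.7040100097656, -178.22772216796875), (77.07272338867188, 22.849327087402344), 19.778858184814453) -163.30312151104482
top holes [560.2 135.1  21.3] 21.267581139724207 49.97087860107422
handle top 0 [nan nan nan] ((0.0, 0.0), (0.0, 0.0), 0.0)
bar 39 [ 0.4829 -0.1635  0.0324] ((463.6719970703125, -159.26551818847656), (25.528671264648438, 70.5467529296875), 84.5092544555664) 173.15920802432993
```

View pics/f.png

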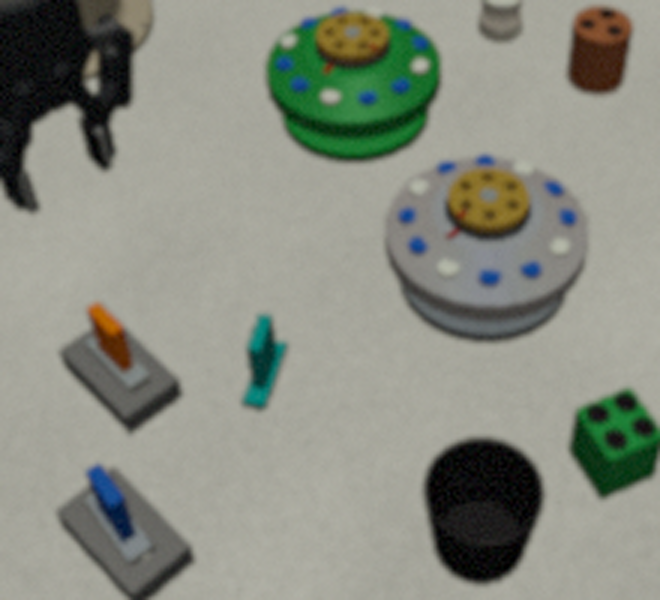

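The orange spanner stands upright in its own holder (110,340), the ring's red marks meet (460,222), nothing else has moved, and the gripper is clear.

```bash
python3 -c "
from rig import order
print(order.sign_off())"
```

```text
the job is handed in; nothing more can be done
None
```

I turned the brass ring about 53° clockwise to its stop, where the torque rose and the red marks met. The orange spanner is back upright in its own holder, released, nothing else on the bench was touched, and I handed the job in at about 24 s.

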